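# Lock off the pug mill at the bench isolator with a snap hook

### The arm

A 6-joint arm with a two-finger parallel gripper is mounted at the origin on the work surface. World frame = base frame: x ahead of the robot, y to its left, z up, the work surface at z = 0. Lengths are in mm, angles in rad, forces in N, time in s.
With the tool pointing down it reaches from about 275 to 850 mm from the base axis. Payload 5.2 kg.
Tool frame: the origin (TCP) lies between the finger pads; the fingertips stand 14 mm ahead of it and the grasp point (between the pads) lies 5 mm behind it; z points along the fingers, y is the line along which they close (so a half turn about z gives the same grasp; the last joint's range is limited). The gripper opens to 85 mm and grips with 20 to 120 N. Pads are 22 mm wide; open, the fingers measure 114 mm over their backs; the gripper's body (76 mm by 85 mm) begins 54 mm behind the grasp point. The pads swing forward as they close: fully open they stand 13 mm farther back than shut.
Start: joints at [-1.366, 0.259, 1.535, -0, 1.348, -0.203], TCP at [218.146, -504.894, 245.31] pointing down, gripper open.
Joint ranges: [-3.14, 3.14], [-0.91, 2.08], [0.19, 2.58], [-1.22, 4.36], [0.22, 2.71], [-3.12, 3.12]. Speed limits (rad/s): [2.57, 2.57, 3.14, 3.14, 3.14, 3.14].

### API

Orientations are given as a unit quaternion [w, x, y, z].
In Python, from bench import robot, vision gives the robot as it stands.
- The arm moves only by the shell command python3 -m pendant 'ROWS' [OPENING]. ROWS is JSON, a list that holds one entry, the list of rows, each a list of 6 numbers: the shift along the tool's x, y, z in units of 0.025 m (1.0 is 0.025 m), then the turn, a rotation vector about the tool's x, y, z in units of 8 degrees (1.0 is 8 degrees). In form: [[[tx, ty, tz, rx, ry, rz], ...]]. A call has 1 to 8 rows; each row shifts and turns the commanded pose from where the row before left it, along the tool's axes as they then stand; what a row does not reach is not made up. A row lasts 1/8 s, in which the tool goes at most 62.5 mm and 10.7 degrees, less where a joint would pass 70% of its speed; a pose out of reach is approached as far as the arm can. A call with a number of a shift or a turn outside -1 to 1 is refused whole. A call with a gripper value outside its range is refused whole. OPENING is the finger opening in mm, from 0 to 85.4, set as the call begins (- or left out, the last holds). The fingers move at their own pace and stop on an object; the grip force is fixed at half the most. Time passes only in rows, so rows that do not move let the fingers close. It gives the time, the measured TCP pose, the force, the opening and the grip force at its end, in the units of the state.
- robot.read_state(): the state, without advancing time (a new reading comes with each control period).
- vision.read_camera(name): name is "scene" or "top" or "wrist"; returns (picture, depth): 400x640x3 uint8, red, green, blue; 400x640 float32, mm along the optical axis (not along the pixel's ray), 0 where there is no reading.
- vision.calibration(name): a dict with "camera_matrix" (3x3 intrinsics, pixels), "R" (3x3) and "t" (3): a world point X has camera coordinates R X + t; the wrist camera has in their place "hand_eye" (4x4, takes a point from camera to tool coordinates, whose origin is the TCP and whose axes are the flange's). Camera axes: x right, y down, z forward; pixel columns grow to the right and rows downward; lengths in mm; the calibration is good to about 2 mm. A picture is of the moment at which its call begins: read the wrist's pose just before it. calibration takes no time and is no camera call.
- robot.hand_in(): hands the job in; it is judged then, once.
The state is a dict: "time_s": time; "joint_pos": joint angles; "qvel": joint speeds; "tau": joint torques, N m; "tcp_pos": TCP position; "tcp_rot": TCP orientation; "force": force on the tool from outside, world axes, zero at the start; "ft_torque": the same for the moment, N m; "grip_width": opening from 0.0 (shut) to 1.0 (fully open); "grip_force": force on a finger pad.
Only numpy, scipy, OpenCV 4.12 (cv2) and the standard library are available. Lean on these libraries where they do the work, as an engineer would, in place of code of your own. Each camera call takes 0.05 s, during which the arm holds its last target. There are 200 camera calls.

### The job

Make the pug mill safe before it is cleaned: first turn the black handle on the grey isolator box clockwise (seen from above) to its stop, which is off, then swing the steel hasp out from the side of the box as far as it goes. Then push the snap hook onto the hasp's eye, so that the eye's outer bar presses the sprung gate open, passes it and the gate springs shut behind it, and let go, leaving the hook hanging there and the handle off. Leave the mug, jar, vase and spatula where they are.

Things in the scene. Friction and masses are not known exactly. Their poses are not given: they have to be found in the camera images.
- isolator: Grey isolator box, 110 (x) x 100 (y) x 45 mm high, screwed to the bench at a place and yaw that vary. Origin: centre of its underside, z up. The handle stands on the middle of its top; the hasp is hinged beside its left (+y) side.
- handle_grip (a point): Middle of the isolator's black bar handle: a bar 64 long, 16 wide and 32 mm tall (53 to 85 mm above the bench), turning about a vertical axis through this point, which is 73 mm above the bench and above the box's centre. x axis: along the bar; z up. Under the bar is a round plate 52 mm across, up to 59 mm above the bench.
- handle (a joint): Turn of the handle, rad: 0 = on (bar along the box's x), grows clockwise seen from above, stop at 1.5 = off. It stays where it is left; about 0.12 N m turns it. Starts between 0 and 0.3.
- hasp_pivot (a point): Vertical pivot of the hasp, 40 mm (+x) and 76 mm (+y) from the box's origin in the box's axes, 62 mm above the bench. Its axes turn with the hasp: -x runs from the pivot along the hasp to the eye, z up.
- hasp (a joint): Swing of the hasp, rad: 0 = folded, parallel to the box's side and 26 mm from it, eye pointing to the box's -x; grows clockwise seen from above; stop at 1.57 = straight out to the box's +y. It stays where it is left; about 0.1 N m swings it. Starts between 0 and 0.3.
- eye_bar (a point): Middle of the upright outermost bar of the eye at the hasp's end, 88 mm from the pivot, 62 mm above the bench. The eye is an oblong loop of 9 mm round steel in the upright plane through the pivot and this point; hole 37 long (along the hasp) x 30 mm high; outside it spans 38 to 86 mm above the bench. Axes as at the pivot: x points to the pivot.
- eye_top (a point): Middle of the eye's level top bar (9 mm round), 62 mm from the pivot, 81.5 mm above the bench: where the hasp can be pinched from above, across the bar. Axes as at the pivot.
- hook_grip (a point): Centre of the black grip of the push-on snap hook, which lies flat on the bench, this side up: grip 44 long (x) x 22 wide (y) x 24 mm high, this point 12 mm above its underside. x axis: from grip to mouth; z up. The hook is 114 mm long, 52 wide, about 185 g: behind the mouth a flat steel C, 14 mm thick, underside level with the grip's, from 34 to 92 mm ahead of this point.
- hook_throat (a point): Middle of the space inside the hook's C, 61 mm ahead (+x) of the grip's centre and 5 mm lower, half-way up the C. Axes as at the grip. Inside, the C is 36 mm wide (y -18 to 18), its back 19 mm behind this point. The -y limb ends in an inward lip (the nose), 24 to 31 mm ahead of this point, reaching to y = -13; the +y limb carries the gate. The eye's bar ends up in this space.
- gate (a joint): Opening of the hook's sprung gate, rad: 0 = shut across the mouth, 21 mm ahead of the throat point; swings inward to 1.1. A 6 mm bar, hinge at y = +20 mm, tip at y = -15 behind the nose. About 3 N at the tip starts it, 6 N at 0.7 rad. The eye's bar passes best near the nose (9 mm to -y of the middle); it clears the tip at about 0.7 rad, at the throat point; push some 10 mm further.
- mug_rim (a point): Centre of the rim of a terracotta mug, 80 mm across, 90 mm tall, handle to one side: a bystander.
- jar: White glazed jar with lid, 68 mm across and 85 mm tall: a bystander. Origin: centre of its underside.
- vase: White vase, 84 mm across and 155 mm tall, the tallest thing near the work: a bystander. Origin: centre of its underside.
- spatula: Steel spatula with a wooden handle, 280 mm long, 65 wide, lying flat on the bench beyond the isolator: a bystander. Origin: its middle.

How it is judged:
By the outcome, as a careful person would: the job done as asked, in the order asked, and still so for the second after the job is handed in, with the robot touching nothing.
It also fails if it takes over 72 s, if anything falls off the work surface, if the arm or the gripper's body presses on something with over 40 N, if the wrist force passes 120 N, or if a joint passes its speed limit or range.

## Working session

There is one attempt and no reset: what is moved stays moved. The work goes in short steps, Python scripts to look and compute and a shell command to move; the robot and the scene stay as the last step left them, time stands still between calls to the robot, and variables do not carry over. Pictures are saved under pics/ and viewed, at most 13 in all, crops included, and the job is handed in when it is done.

```bash
ls; mkdir -p pics
cat > h.py <<'E'
import numpy as np, cv2
from bench import robot, vision
from scipy.spatial.transform import Rotation as Ro
def snap(n,f=None):
    s=robot.read_state(); im,d=vision.read_camera(n); c=vision.calibration(n); K=np.array(c["camera_matrix"])
    if n=="wrist":
        q=s["tcp_rot"]; T=np.eye(4); T[:3,:3]=Ro.from_quat([q[1],q[2],q[3],q[0]]).as_matrix(); T[:3,3]=s["tcp_pos"]
        M=np.linalg.inv(T@np.array(c["hand_eye"])); R,t=M[:3,:3],M[:3,3]
    else: R,t=np.array(c["R"]),np.array(c["t"]).ravel()
    if f: cv2.imwrite("pics/"+f,im[:,:,::-1]); np.savez("pics/"+f[:-4],im=im,d=d,K=K,R=R,t=t)
    return im,d,K,R,t
def load(f):
    z=np.load("pics/"+f+".npz"); return z["im"],z["d"],z["K"],z["R"],z["t"]
def plane(uv,K,R,t,z):
    uv=np.atleast_2d(uv).astype(float); r=(R.T@np.linalg.inv(K)@np.c_[uv,np.ones(len(uv))].T).T; o=-R.T@t
    return o+r*((z-o[2])/r[:,2])[:,None]
def cloud(d,K,R,t):
    v,u=np.indices(d.shape); p=np.stack([(u-K[0,2])/K[0,0]*d,(v-K[1,2])/K[1,1]*d,d],-1)
    return (p-t)@R
def tri(a,b):  # (uv,K,R,t) x2 
    P=[c[1]@np.c_[c[2],c[3]] for c in (a,b)]
    X=cv2.triangulatePoints(P[0],P[1],np.array(a[0],float).reshape(2,1),np.array(b[0],float).reshape(2,1)); return (X[:3]/X[3]).ravel()
E
python3 - <<'E'
from h import *
for n in("scene","top"):
    im,d,K,R,t=snap(n,n+"0.png"); print(n,K.round(0).tolist(),(-R.T@t).round(0),R.round(2).tolist())
s=robot.read_state(); print(s)
E
```

```text
pics
scene [[364.0, 0.0, 320.0], [0.0, 364.0, 201.0], [0.0, 0.0, 1.0]] [1266.  232.  936.] [[-0.35, 0.94, 0.01], [0.71, 0.28, -0.64], [-0.6, -0.22, -0.77]]
top [[375.0, 0.0, 318.0], [0.0, 375.0, 199.0], [0.0, 0.0, 1.0]] [ 483.   19. 1044.] [[-0.01, -1.0, 0.02], [-0.99, 0.01, -0.11], [0.11, -0.02, -0.99]]
{'time_s': 0.1, 'joint_pos': array([-1.36579707e+00,  2.59295378e-01,  1.53597583e+00,  9.00636865e-06,
        1.34803663e+00, -2.02834359e-01]), 'qvel': array([ 9.77243942e-06, -2.25838529e-03, -3.55983878e-03, -5.41147420e-04,
        1.50834518e-03,  3.29497697e-04]), 'tau': array([ 1.84887693e-03, -4.46973395e+01, -2.91243625e+01, -3.01888622e-04,
        6.22362248e-03,  3.84452278e-05]), 'tcp_pos': array([ 218.05271145, -504.42474521,  244.54335337]), 'tcp_rot': array([-8.57597125e-04,  9.79280754e-01,  2.02505478e-01,  3.46275847e-06]), 'force': array([-0.47231463, -0.34210228, -0.58843726]), 'ft_torque': array([-0.00434836,  0.01659292,  0.09342783]), 'grip_force': 0.0, 'grip_width': 0.9997058798307286}
```

View pics/top0.png

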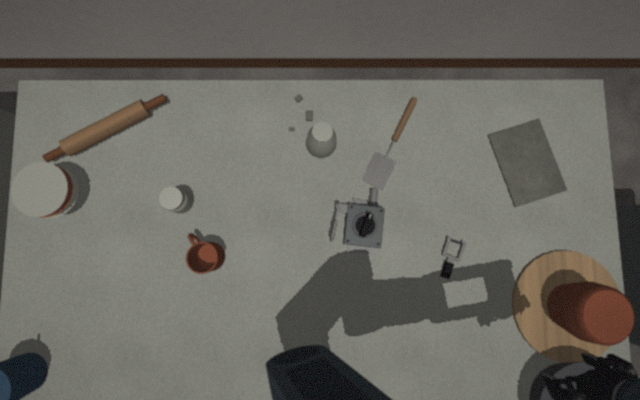

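View pics/scene0.png

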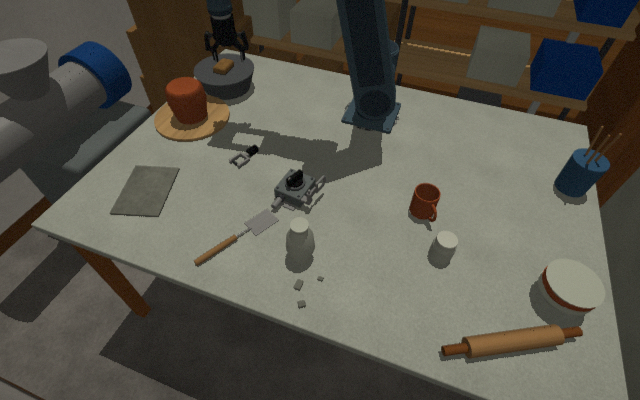

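The top view shows the isolator at about (363,225), with the hasp to its left at (336,218). The hook is at (450,255) with its mouth up, the vase at (322,138), the jar at (172,198), the mug at (203,255) and the spatula at (385,150). The scene view agrees. Next I'll work out rough positions.

Run:
```python
from h import *
im,d,K,R,t=load("top0")
for n,uv,z in [("handle",(366,224),85),("box",(363,225),45),("hasp far",(333,238),62),("hasp near",(338,203),62),("hook grip",(447,269),24),("hook mouth",(454,243),14),("vase",(322,132),155),("jar",(171,197),85),("mug",(203,258),90)]:
    print(n,plane(uv,K,R,t,z).round(0))
print(np.array(vision.calibration("wrist")["hand_eye"]).round(2), vision.calibration("wrist")["camera_matrix"])
```

```text
handle [[ 524. -125.   85.]]
box [[ 523. -123.   45.]]
hasp far [[489. -41.  62.]]
hasp near [[581. -56.  62.]]
hook grip [[ 403. -350.   24.]]
hook mouth [[ 473. -377.   14.]]
vase [[746. -13. 155.]]
jar [[598. 372.  85.]]
mug [[443. 286.  90.]]
[[  -0.     -0.96   -0.27   70.  ]
 [   1.     -0.     -0.      0.7 ]
 [   0.     -0.27    0.96 -128.57]
 [   0.      0.      0.      1.  ]] [[296.18147631   0.         322.31120607]
 [  0.         296.18147631 198.60932672]
 [  0.           0.           1.        ]]
```

```bash
python3 -m pendant '[[[1,-0.2,0,0,0,0],[1,-0.2,0,0,0,0],[1,-0.2,0,0,0,0],[1,-0.2,0,0,0,0],[1,-0.2,0,0,0,0],[1,-0.2,0,0,0,0],[1,-0.2,0,0,0,0],[1,-0.2,0,0,0,0]]]'
python3 -m pendant '[[[0,0,0,0,0,-1],[0,0,0,0,0,-1],[0,0,0,0,0,-1],[0,0,0,0,0,-1],[0,0,0,0,0,-1],[0,0,0,0,0,-1],[0,0,0,0,0,-1],[0,0,0,0,0,-1]]]'
python3 -m pendant '[[[0,0,0,0,0,-1],[0,0,0,0,0,-1],[0,0,0,0,0,-1],[0,0,0,0,0,-1],[0,0,0,0,0,-1],[0,0,0,0,0,-1],[0,0,0,0,0,-1],[0,0,0,0,0,-1]]]'
python3 -m pendant '[[[0,0,0,0,0,-1],[0,0,0,0,0,-1],[0,0,0,0,0,0]]]'
python3 -c "
from h import *
snap('wrist','w1.png'); s=robot.read_state(); print(s['joint_pos'],s['tcp_pos'],s['tcp_rot'])"
```

```text
time_s: 1.1
tcp_pos: [386.4, -388.1, 244.9]
tcp_rot: [-0.0, 0.979, 0.202, -0.0]
force: [0.1, -0.7, -0.6]
grip_width: 1.0
grip_force: 0.0
time_s: 2.1
tcp_pos: [385.7, -388.6, 244.8]
tcp_rot: [-0.001, 0.722, 0.692, 0.0]
force: [1.1, -0.3, 0.1]
grip_width: 1.003
grip_force: 0.0
time_s: 3.1
tcp_pos: [385.7, -388.6, 244.8]
tcp_rot: [-0.0, 0.245, 0.97, 0.0]
force: [-0.4, -0.2, 0.2]
grip_width: 1.003
grip_force: 0.0
time_s: 3.48
tcp_pos: [385.7, -388.6, 244.9]
tcp_rot: [-0.0, 0.111, 0.994, 0.0]
force: [1.2, -0.5, 0.5]
grip_width: 1.002
grip_force: 0.0
[-9.92899390e-01  2.55014842e-01  1.54067684e+00  7.29139734e-05
  1.34666608e+00 -2.34031535e+00] [ 385.78746134 -388.67048351  244.95580032] [-2.15966267e-04  1.11466168e-01  9.93768155e-01  3.17755330e-04]
```

View pics/w1.png

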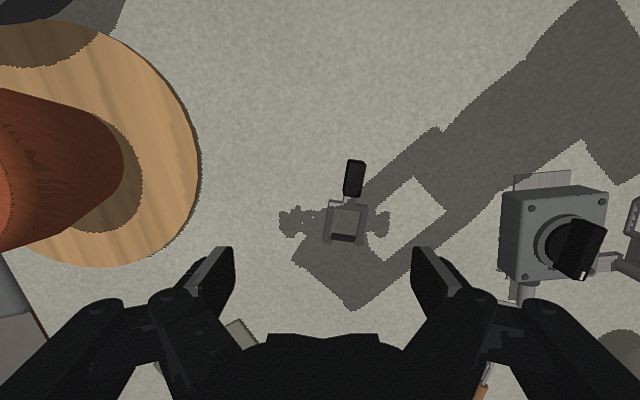

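The wrist view shows the hook's black grip at about (354,178) with the mouth pointing down at (347,235). The isolator is at (553,235), its handle bar at (582,248), and the hasp is at the right edge. I'll move over the isolator and take a second hook view on the way.

```bash
python3 -m pendant '[[[-0.26,0.95,0,0,0,0],[-0.26,0.95,0,0,0,0],[-0.26,0.95,0,0,0,0],[-0.26,0.95,0,0,0,0],[0,0,0,0,0,0]]]'
python3 -c "
from h import *
snap('wrist','w2.png')"
python3 -m pendant '[[[-0.26,0.95,0,0,0,0],[-0.26,0.95,0,0,0,0],[-0.26,0.95,0,0,0,0],[-0.26,0.95,0,0,0,0],[-0.26,0.95,0,0,0,0],[-0.26,0.95,0,0,0,0],[0,0,0,0,0,0]]]'
python3 - <<'E'
from h import *
snap('wrist','w3.png'); s=robot.read_state(); print(s['tcp_pos'])
# hook grip: dark blob in a window, in w1 and w2
def darkblob(f,box):
    im,d,K,R,t=load(f); u0,v0,u1,v1=box
    g=im.max(2).copy(); m=np.zeros_like(g); m[v0:v1,u0:u1]=(g[v0:v1,u0:u1]<45)
    n,l,st,c=cv2.connectedComponentsWithStats(m); i=1+st[1:,4].argmax(); mm=l==i
    P=cloud(d,K,R,t)[mm&(d>0)]; print(f,st[i],c[i].round(1),"cloud med",np.median(P,0).round(1),"zmax",np.percentile(P[:,2],[5,50,95]).round(1))
    top=P[P[:,2]>np.percentile(P[:,2],95)-4]; 
    r=cv2.minAreaRect(top[:,:2].astype(np.float32)); print("top rect",r); return c[i],K,R,t
a=darkblob("w1",(330,150,380,205))
im,d,K,R,t=load("w2"); x=np.r_[plane(a[0],*a[1:],24)[0]]; q=K@(R@x+t); q=q[:2]/q[2]; print(q)
u,v=q.astype(int); 
b=darkblob("w2",(max(u-30,0),v-35,u+30,v+35)); print("tri",tri(a,b))
E
```

```text
time_s: 4.15
tcp_pos: [432.5, -300.5, 245.3]
tcp_rot: [-0.0, 0.11, 0.994, 0.0]
force: [-0.9, -0.1, 0.2]
grip_width: 1.006
grip_force: 0.0
time_s: 5.08
tcp_pos: [501.5, -171.2, 245.2]
tcp_rot: [-0.0, 0.11, 0.994, -0.0]
force: [-0.0, 0.3, 0.2]
grip_width: 1.001
grip_force: 0.0
[ 501.19793085 -171.93333797  245.19459862]
w1 [343 159  23  39 676] [353.5 178.2] cloud med [ 399.5 -353.1   23.6] zmax [14.1 23.6 25.2]
top rect ((400.98944091796875, -352.8626708984375), (21.304370880126953, 43.46665954589844), 70.0469741821289)
[272.62735603 156.1871548 ]
w2 [264 138  23  39 723] [275.  156.7] cloud med [ 400.5 -350.7   23.7] zmax [17.1 23.7 25. ]
top rect ((401.38848876953125, -352.04595947265625), (21.736995697021484, 43.817779541015625), 68.17919158935547)
tri [ 401.63864103 -352.48884279   13.7818894 ]
```

View pics/w3.png

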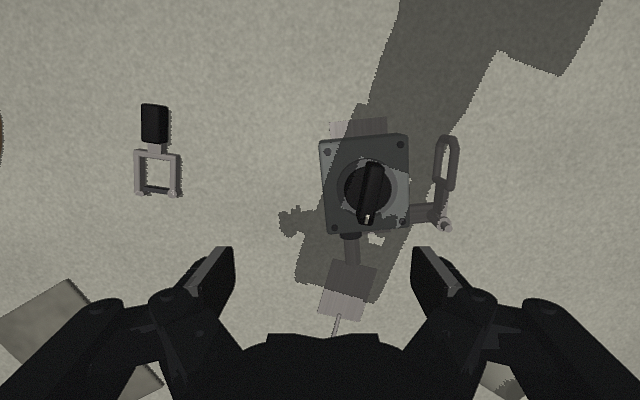

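w3 shows the isolator at about (368,185), with the handle bar from (375,165) to (366,222). The hasp pivot is at (445,222) with the eye at (447,160), and the hook is at (157,150). I'll measure them from the depth and both views.

Run:
```python
from h import *
for f in("w2","w3"):
    im,d,K,R,t=load(f); P=cloud(d,K,R,t); ok=d>0
    near=ok&(np.hypot(P[...,0]-523,P[...,1]+123)<130)
    z=P[...,2]
    def rect(m,n):
        q=P[m]; 
        k=cv2.morphologyEx(m.astype(np.uint8),cv2.MORPH_OPEN,np.ones((3,3)))>0; q=P[k]
        r=cv2.minAreaRect(q[:,:2].astype(np.float32)); print(f,n,len(q),np.round(r[0],1),np.round(r[1],1),round(r[2],1),"z",np.percentile(q[:,2],[5,50,95]).round(1))
        return q
    core=near&(np.hypot(P[...,0]-523,P[...,1]+123)<85)
    b=rect(core&(abs(z-45)<5),"box")
    h=rect(near&(np.hypot(P[...,0]-523,P[...,1]+123)<42)&(z>78),"bar")
    e=rect(near&(P[...,1]>-75)&(z>50)&(z<95),"hasp")
    # projections to world xy of eye top (z>78)
    q=near&(P[...,1]>-75)&(z>79)&(z<90)
    if q.sum()>8: rect(q,"eyetop")
```

```text
w2 box 4973 [ 525.3 -108.6] [135.1 109.4] 82.7 z [41.4 44.9 46.9]
w2 bar 1021 [ 523.1 -125.9] [17.  63.6] 67.9 z [79.6 84.6 85.9]
w2 hasp 1979 [531.6 -44.8] [ 16.2 100.2] 75.1 z [53.1 73.7 86.5]
w2 eyetop 568 [531.2 -46.6] [ 9.6 90.5] 77.2 z [80.4 84.6 86.9]
w3 box 5525 [ 525.4 -107.8] [134.9 109.2] 82.9 z [41.7 44.9 46.6]
w3 bar 20730 [ 517.6 -122.1] [68.5 55.2] 12.3 z [246.3 304.6 323.8]
w3 hasp 1413 [530.7 -47.4] [16.3 99.3] 79.7 z [53.5 76.9 86.9]
w3 eyetop 515 [530.4 -45.8] [ 9.1 89.9] 77.2 z [80.7 84.9 86.8]
```

Measurements agree with the given sizes:
- **Box:** centre about (523,-126), yaw -7.3°.
- **Bar:** yaw -22°, so the handle is at about 0.26 rad.
- **Hasp:** direction 167.2°, so about 0.1 rad.
- **Hook grip:** (401,-352), yaw about -21°.

Next is the handle.

```bash
python3 -m pendant '[[[0,0,0,0,0,0.6],[0,0,0,0,0,0.6],[-0.04,0.68,0.5,0,0,0],[-0.04,0.68,0.5,0,0,0],[-0.04,0.68,0.5,0,0,0],[0,0,1,0,0,0],[0,0,1,0,0,0],[0,0,0,0,0,0]]]' 50
python3 -m pendant '[[[0,0,0.8,0,0,0],[0,0,0.8,0,0,0],[0,0,0.8,0,0,0],[0,0,0.8,0,0,0],[0,0,0,0,0,0]]]'
python3 -c "
from h import *
s=robot.read_state(); print(s['joint_pos'].round(2))"
```

```text
time_s: 6.12
tcp_pos: [522.0, -123.5, 155.3]
tcp_rot: [-0.003, 0.192, 0.981, 0.001]
force: [0.1, 0.2, -0.3]
grip_width: 0.583
grip_force: 0.0
time_s: 6.75
tcp_pos: [523.0, -124.6, 77.2]
tcp_rot: [-0.001, 0.192, 0.981, 0.0]
force: [-0.0, -0.1, -0.9]
grip_width: 0.584
grip_force: 0.0
[-0.44  0.41  1.77 -0.    0.96 -1.62]
```

```bash
python3 -m pendant '[[[0,0,0,0,0,0],[0,0,0,0,0,0],[0,0,0,0,0,0],[0,0,0,0,0,0]]]' 0
python3 -m pendant '[[[0,0,0,0,0,1],[0,0,0,0,0,1],[0,0,0,0,0,1],[0,0,0,0,0,1],[0,0,0,0,0,1],[0,0,0,0,0,1],[0,0,0,0,0,1],[0,0,0,0,0,1]]]'
python3 -m pendant '[[[0,0,0,0,0,0.5],[0,0,0,0,0,0.5],[0,0,0,0,0,0.25],[0,0,0,0,0,0]]]'
python3 -c "
from h import *
s=robot.read_state(); print(s['joint_pos'].round(2),s['ft_torque'],s['force'])"
```

```text
time_s: 7.25
tcp_pos: [524.1, -125.8, 79.3]
tcp_rot: [0.001, 0.193, 0.981, -0.0]
force: [-2.5, -0.8, 6.2]
grip_width: 0.171
grip_force: 58.9
time_s: 8.25
tcp_pos: [522.9, -126.7, 79.2]
tcp_rot: [0.001, 0.685, 0.729, -0.001]
force: [-5.8, -4.6, 8.5]
grip_width: 0.171
grip_force: 59.4
time_s: 8.75
tcp_pos: [522.7, -126.7, 79.3]
tcp_rot: [0.001, 0.743, 0.669, -0.001]
force: [-6.0, -4.8, 8.1]
grip_width: 0.177
grip_force: 64.7
[-0.44  0.41  1.77 -0.    0.96 -0.34] [-0.74698406  0.98945957  1.33719048] [-5.96607952 -4.8217499   8.08860296]
```

The handle has reached its stop: bar yaw is about 84° with reaction torque, against an expected 86.7°. Next I'll release, rise, and move above the hasp eye.

```bash
python3 -m pendant '[[[0,0,0,0,0,0],[0,0,0,0,0,0],[0,0,0,0,0,0],[0,0,-1,0,0,0],[0,0,-1,0,0,0],[0,0,-1,0,0,0],[0,0,-1,0,0,0],[0,0,-1,0,0,-1]]]' 50
python3 -m pendant '[[[0,0,0,0,0,-1],[0,0,0,0,0,-1],[0,0,0,0,0,-1],[0,0,0,0,0,-1],[0,0,0,0,0,-1],[0,0,0,0,0,-1],[0,0,0,0,0,-1],[0,0,0,0,0,-1]]]'
python3 -m pendant '[[[0.39,0.79,0,0,0,-1],[0.26,0.79,0,0,0,-0.4],[0.26,0.78,0,0,0,0],[0.26,0.78,0,0,0,0],[0,0,0,0,0,0]]]'
python3 - <<'E'
from h import *
s=robot.read_state(); print(s['tcp_pos'],s['tcp_rot'],s['force'])
im,d,K,R,t=snap('wrist','w4.png'); P=cloud(d,K,R,t); z=P[...,2]; 
b=(d>0)&(np.hypot(P[...,0]-523,P[...,1]+126)<40)&(z>80)&(z<90)
print("bar",b.sum(), cv2.minAreaRect(P[b][:,:2].astype(np.float32)) if b.sum()>10 else 0)
q=(d>0)&(abs(P[...,0]-530)<70)&(P[...,1]>-75)&(P[...,1]<20)&(z>79)&(z<90)
print("eyetop",q.sum(), cv2.minAreaRect(P[q][:,:2].astype(np.float32)) if q.sum()>10 else 0)
E
```

```text
time_s: 9.75
tcp_pos: [523.3, -125.1, 203.5]
tcp_rot: [-0.0, 0.695, 0.719, 0.0]
force: [0.5, -0.5, -0.3]
grip_width: 0.588
grip_force: 0.0
time_s: 10.75
tcp_pos: [523.3, -125.1, 202.6]
tcp_rot: [-0.0, 0.208, 0.978, 0.0]
force: [-0.2, -0.6, -0.3]
grip_width: 0.584
grip_force: 0.0
time_s: 11.38
tcp_pos: [517.7, -39.7, 202.9]
tcp_rot: [-0.0, 0.113, 0.994, 0.0]
force: [-0.0, -0.2, 0.7]
grip_width: 0.579
grip_force: 0.0
[517.65914239 -39.67910835 202.90835489] [-4.42017115e-05  1.12670866e-01  9.93632360e-01  8.92100080e-05] [-0.04663635 -0.17533171  0.69081665]
bar 1235 ((523.388671875, -124.98995971679688), (63.778263092041016, 16.23770523071289), 86.44944763183594)
eyetop 636 ((530.8464965820312, -46.0704345703125), (13.083849906921387, 93.52227020263672), 77.24432373046875)
```

View pics/w4.png

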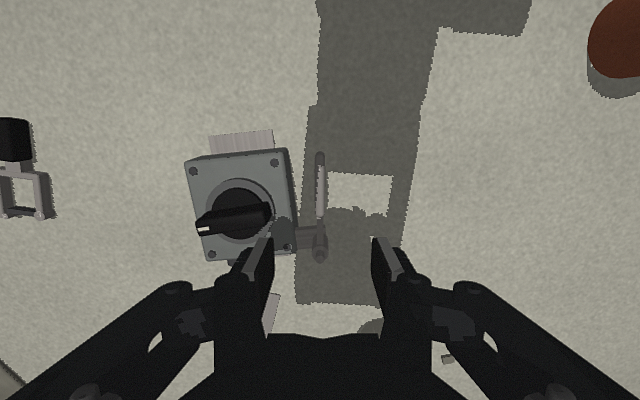

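The handle reads 86.4°, so it is off. In w4 the hasp runs from (320,155) to (320,255), between the fingers. Next I'll descend onto the eye's top bar and pinch it.

```bash
python3 -m pendant '[[[0.21,-0.14,0.84,0,0,0],[0,0,0.84,0,0,0],[0,0,0.84,0,0,0],[0,0,0.84,0,0,0],[0,0,0.84,0,0,0],[0,0,0.84,0,0,0],[0,0,0,0,0,0]]]'
python3 -m pendant '[[[0,0,0,0,0,0],[0,0,0,0,0,0],[0,0,0,0,0,0],[0,0,0,0,0,0]]]' 0
```

```text
time_s: 12.3
tcp_pos: [511.0, -44.0, 75.5]
tcp_rot: [-0.002, 0.114, 0.993, 0.0]
force: [-0.1, 0.1, 0.3]
grip_width: 0.586
grip_force: 0.0
time_s: 12.8
tcp_pos: [512.9, -43.5, 77.9]
tcp_rot: [0.001, 0.113, 0.994, 0.0]
force: [1.6, 3.0, 6.0]
grip_width: 0.082
grip_force: 58.6
```

```bash
python3 -m pendant '[[[-0.024,0.345,0,0,0,1],[-0.024,0.345,0,0,0,1],[-0.024,0.345,0,0,0,1],[-0.024,0.345,0,0,0,1],[-0.024,0.345,0,0,0,1],[-0.024,0.345,0,0,0,1],[-0.024,0.345,0,0,0,1],[0,0,0,0,0,0]]]'
python3 -m pendant '[[[-0.024,0.345,0,0,0,1],[-0.024,0.345,0,0,0,1],[-0.024,0.345,0,0,0,1],[-0.01,0.17,0,0,0,0.5],[-0.01,0.12,0,0,0,0.3],[0,0,0,0,0,0]]]'
```

```text
time_s: 13.8
tcp_pos: [550.4, 1.2, 77.8]
tcp_rot: [-0.0, 0.567, 0.824, 0.001]
force: [-3.6, 5.0, 8.9]
grip_width: 0.078
grip_force: 58.9
time_s: 14.55
tcp_pos: [579.5, 4.7, 77.7]
tcp_rot: [-0.003, 0.763, 0.647, -0.002]
force: [-11.4, 5.8, 16.2]
grip_width: 0.08
grip_force: 61.4
```

```bash
python3 -m pendant '[[[0,0,0,0,0,0],[0,0,0,0,0,0],[0,0,0,0,0,0],[0,0,-1,0,0,0],[0,0,-1,0,0,0],[0,0,-1,0,0,0],[0,0,-1,0,0,0],[0,0,-1,0,0,-1]]]' 50
python3 -m pendant '[[[0,0,-1,0,0,-1],[0,0,0,0,0,-1],[0,0,0,0,0,-1],[0,0,0,0,0,-1],[0,0,0,0,0,-1],[0,0,0,0,0,-1],[0,0,0,0,0,-1],[0,0,0,0,0,-1]]]'
cat > eye.py <<'E'
from h import *
import sys
f=sys.argv[1]; s=robot.read_state(); print(s['tcp_pos'].round(1),s['tcp_rot'].round(4))
im,d,K,R,t=snap('wrist',f); P=cloud(d,K,R,t); z=P[...,2]
for n,m in [("bar",(np.hypot(P[...,0]-523,P[...,1]+126)<40)&(z>80)),("eyetop",(abs(P[...,0]-578)<45)&(P[...,1]>-25)&(P[...,1]<45)&(z>78))]:
    m=m&(d>0)&(z<90); q=P[m][:,:2].astype(np.float32)
    if len(q)>10:
        r=cv2.minAreaRect(q); print(n,len(q),np.round(r[0],1),np.round(r[1],1),round(r[2],1),"z",np.percentile(P[m][:,2],95).round(1))
        l=cv2.fitLine(q,cv2.DIST_HUBER,0,.01,.01).ravel(); print(" line dir",np.degrees(np.arctan2(l[1],l[0])).round(1),"pt",l[2:].round(1))
E
python3 eye.py w5.png
```

```text
time_s: 15.55
tcp_pos: [582.9, 2.8, 202.5]
tcp_rot: [0.0, 0.715, 0.699, -0.0]
force: [-0.4, 0.1, -0.5]
grip_width: 0.587
grip_force: 0.0
time_s: 16.55
tcp_pos: [583.0, 2.8, 226.6]
tcp_rot: [-0.0, 0.235, 0.972, -0.0]
force: [-0.5, 0.3, -0.3]
grip_width: 0.583
grip_force: 0.0
[583.    2.8 226.6] [-1.00e-04  2.35e-01  9.72e-01 -1.00e-04]
bar 1088 [ 523.7 -124.9] [63.9 15.9] 86.9 z 86.0
 line dir 86.9 pt [ 523.6 -123.1]
eyetop 497 [580.6   8.8] [51.6  9. ] 82.9 z 86.6
 line dir 82.6 pt [579.8   8.7]
```

View pics/w5.png

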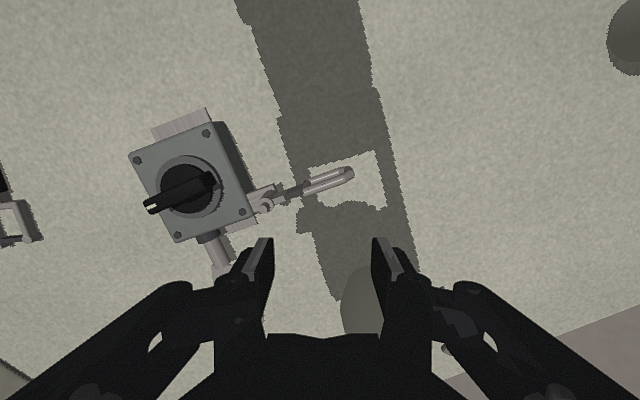

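w5 confirms the hasp is fully out: direction 82.7°, eye at (330,180), handle still off. Now to the hook.

```bash
python3 -m pendant '[[[0,0,0,0,0,-0.78],[0.107,-0.99,0,0,0,0],[0.107,-0.99,0,0,0,0],[0.107,-0.99,0,0,0,0],[0.107,-0.99,0,0,0,0],[0.107,-0.99,0,0,0,0],[0.107,-0.99,0,0,0,0],[0.107,-0.99,0,0,0,0]]]'
python3 -m pendant '[[[0.107,-0.99,0,0,0,0],[0.107,-0.99,0,0,0,0],[0.107,-0.99,0,0,0,0],[0.107,-0.99,0,0,0,0],[0.107,-0.99,0,0,0,0],[0.107,-0.99,0,0,0,0],[0.107,-0.99,0,0,0,0],[0.107,-0.99,0,0,0,0]]]'
python3 -m pendant '[[[0.107,-0.99,0,0,0,0],[0,0,1,0,0,0],[0,0,1,0,0,0],[0,0,0,0,0,0]]]'
python3 - <<'E'
from h import *
s=robot.read_state(); print(s['tcp_pos'].round(1),s['tcp_rot'].round(4))
im,d,K,R,t=snap('wrist','w6.png'); P=cloud(d,K,R,t); z=P[...,2]
near=(d>0)&(np.hypot(P[...,0]-420,P[...,1]+358)<90)
for n,m in [("grip",near&(z>19)&(z<28)),("C",near&(z>8)&(z<18)),("all",near&(z>8)&(z<28))]:
    m=cv2.morphologyEx(m.astype(np.uint8),cv2.MORPH_OPEN,np.ones((2,2)))>0
    q=P[m][:,:2].astype(np.float32); r=cv2.minAreaRect(q); print(n,len(q),np.round(r[0],1),np.round(r[1],1),round(r[2],1),np.median(P[m][:,2]))
E
```

```text
time_s: 17.6
tcp_pos: [502.4, -152.6, 226.7]
tcp_rot: [0.0, 0.185, 0.983, -0.0]
force: [0.0, 0.2, -0.7]
grip_width: 0.585
grip_force: 0.0
time_s: 18.6
tcp_pos: [410.8, -329.5, 226.7]
tcp_rot: [0.0, 0.185, 0.983, -0.0]
force: [0.6, 0.3, 0.2]
grip_width: 0.581
grip_force: 0.0
time_s: 19.1
tcp_pos: [398.8, -349.8, 175.0]
tcp_rot: [-0.002, 0.185, 0.983, 0.001]
force: [0.1, -0.5, 0.6]
grip_width: 0.583
grip_force: 0.0
[ 398.8 -349.8  175. ] [-0.0017  0.1849  0.9827  0.0015]
grip 955 [ 382.8 -343.8] [ 21.8 101.4] 69.1 23.7373892362163
C 1409 [ 415.1 -358.4] [ 54.4 171.7] 71.3 13.612609607614578
all 2379 [ 415.1 -358.4] [ 54.4 171.7] 71.3 14.357154176647093
```

View pics/w6.png

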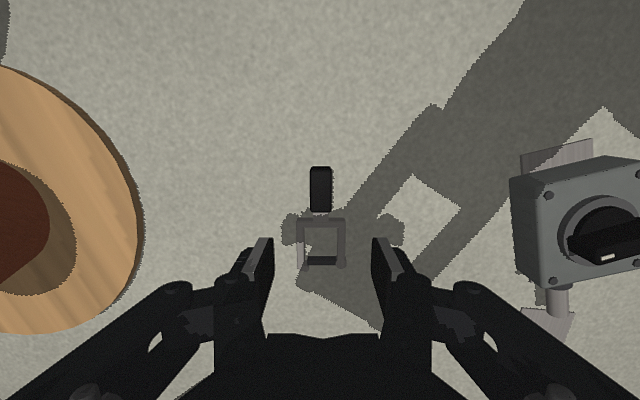

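The grip is centred at about (321,189) and aligned with the tool, with the mouth below at (321,262).

Run:
```python
from h import *
im,d,K,R,t=load('w6'); P=cloud(d,K,R,t); z=P[...,2]
win=np.zeros(d.shape,bool); win[160:280,290:350]=1
for n,lo,hi in [("grip",19,28),("C",9,17)]:
    m=(win&(d>0)&(z>lo)&(z<hi)).astype(np.uint8)
    k,l,st,c=cv2.connectedComponentsWithStats(m); m=l==1+st[1:,4].argmax(); q=P[m][:,:2].astype(np.float32)
    r=cv2.minAreaRect(q); print(n,len(q),np.round(r[0],1),np.round(r[1],1),round(r[2],1),np.median(P[m][:,2]).round(1))
```

```text
grip 955 [ 401.7 -352.4] [21.  44.2] 68.7 23.7
C 1362 [ 455.6 -373.7] [53.7 66.3] 71.5 13.7
```

```bash
python3 -m pendant '[[[-0.14,-0.05,0.89,0,0,0],[0,0,0.89,0,0,0],[0,0,0.89,0,0,0],[0,0,0.89,0,0,0],[0,0,0.89,0,0,0],[0,0,0.89,0,0,0],[0,0,0.88,0,0,0],[0,0,0,0,0,0]]]'
python3 -m pendant '[[[0,0,0,0,0,0],[0,0,0,0,0,0],[0,0,0,0,0,0],[0,0,0,0,0,0]]]' 0
```

```text
time_s: 20.15
tcp_pos: [402.6, -353.0, 21.1]
tcp_rot: [-0.0, 0.184, 0.983, 0.0]
force: [-0.3, 0.4, 0.0]
grip_width: 0.585
grip_force: 0.0
time_s: 20.65
tcp_pos: [403.5, -354.2, 23.0]
tcp_rot: [0.001, 0.184, 0.983, -0.001]
force: [-0.5, 0.5, 6.4]
grip_width: 0.237
grip_force: 60.4
```

```bash
python3 -m pendant '[[[0,0,-1,0,0,0],[0,0,-1,0,0,0],[0,0,-1,0,0,0],[0,0,-1,0,0,0],[0,0,-1,0,0,0],[0,0,-1,0,0,0],[0,0,-1,0,0,0],[0,0,0,0,0,0.51]]]'
python3 -m pendant '[[[0,0,0,0,0,1],[0,0,0,0,0,1],[0,0,0,0,0,1],[0,0,0,0,0,1],[0,0,0,0,0,1],[0,0,0,0,0,1],[0,0,0,0,0,1],[0,0,0,0,0,1]]]'
python3 -m pendant '[[[0,0,0,0,0,1],[0,0,0,0,0,0],[0,0,0,0,0,0]]]'
cat > hk.py <<'E'
from h import *
import sys
s=robot.read_state(); p=s['tcp_pos']; q=s['tcp_rot']; Rt=Ro.from_quat([q[1],q[2],q[3],q[0]]).as_matrix(); print(p.round(1),q.round(4),s['force'].round(1))
im,d,K,R,t=snap('wrist',sys.argv[1]); L=(cloud(d,K,R,t)-p)@Rt   # tool frame
zz=L[...,2]; ok=(d>0)&(abs(L[...,1])<40)&(L[...,0]>-110)&(L[...,0]<40)
for n,m in [("C",ok&(L[...,0]<-28)&(zz>-3)&(zz<25)),("grip",ok&(L[...,0]>-30)&(zz>-6)&(zz<12))]:
    P=L[m]
    if len(P)<30: print(n,len(P)); continue
    A=np.c_[P[:,:2],np.ones(len(P))]; k=np.linalg.lstsq(A,zz[m],rcond=None)[0]; r=cv2.minAreaRect(P[:,:2].astype(np.float32))
    print(n,len(P),"x",np.percentile(P[:,0],[1,99]).round(1),"y",np.percentile(P[:,1],[1,50,99]).round(1),"z",np.percentile(P[:,2],[5,50,95]).round(1),"slope",k.round(3),"rect",np.round(r[0],1),np.round(r[1],1),round(r[2],1))
E
python3 hk.py w7.png
```

```text
time_s: 21.65
tcp_pos: [403.4, -354.0, 199.1]
tcp_rot: [0.002, 0.22, 0.976, -0.002]
force: [0.7, -0.1, -2.5]
grip_width: 0.239
grip_force: 59.6
time_s: 22.65
tcp_pos: [402.4, -352.8, 196.5]
tcp_rot: [-0.0, 0.704, 0.71, 0.0]
force: [-0.3, -0.5, -1.5]
grip_width: 0.239
grip_force: 59.5
time_s: 23.02
tcp_pos: [402.6, -353.0, 196.5]
tcp_rot: [0.0, 0.75, 0.662, 0.0]
force: [1.0, 0.4, -1.7]
grip_width: 0.241
grip_force: 59.5
[ 402.6 -353.   196.5] [0.     0.7497 0.6618 0.    ] [ 1.   0.4 -1.7]
C 878 x [-52.  -28.2] y [-16.7   0.9  19.3] z [ 8.5  9.6 18.5] slope [-1.570e-01  2.000e-03  5.512e+00] rect [-41.    2.1] [27.  36.8] 4.7
grip 4904 x [-28.8  25.4] y [-20.6   0.9  22.8] z [-2.4 -0.6  9. ] slope [-0.033 -0.002  0.633] rect [-0.5  4.3] [43.6 56.5] 66.0
```

View pics/w7.png

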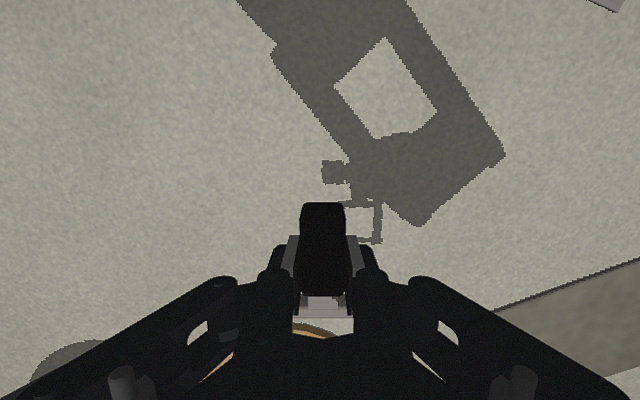

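The hook sits straight in the grip: in w7 the grip top is level with the TCP and the C's top face is at tool z of about 9.6, so its mid-plane is 16.5 mm below the TCP. I'll move to the pre-approach beyond the eye.

```bash
python3 -m pendant '[[[0.978,0.263,0,0,0,0],[0.978,0.263,0,0,0,0],[0.978,0.263,0,0,0,0],[0.978,0.263,0,0,0,0],[0.978,0.263,0,0,0,0],[0.978,0.263,0,0,0,0],[0.978,0.263,0,0,0,0],[0.978,0.263,0,0,0,0]]]' | head -2
python3 -m pendant '[[[0.978,0.263,0,0,0,0],[0.978,0.263,0,0,0,0],[0.978,0.263,0,0,0,0],[0.978,0.263,0,0,0,0],[0.978,0.263,0,0,0,0],[0.978,0.263,0,0,0,0],[0.978,0.263,0,0,0,0],[0.978,0.263,0,0,0,0]]]' | head -2
python3 -m pendant '[[[0.978,0.263,0,0,0,0],[0.978,0.263,0,0,0,0],[0.978,0.263,0,0,0,0],[0.978,0.263,0,0,0,0],[0.978,0.263,0,0,0,0],[0,0,0.9,0,0,0],[0,0,0.9,0,0,0],[0,0,0,0,0,0]]]'
python3 -m pendant '[[[0,0,0.9,0,0,0],[0,0,0.9,0,0,0],[0,0,0.9,0,0,0],[0,0,0.25,0,0,0],[0,0,0,0,0,0]]]'
cat > sc.py <<'E'
from h import *
import sys
im,d,K,R,t=snap('scene',sys.argv[1]); c=K@(R@np.array([590,60,62.])+t); u,v=(c[:2]/c[2]).astype(int); print(u,v)
o=cv2.resize(im[v-50:v+50,u-66:u+66,::-1],None,fx=6,fy=6,interpolation=cv2.INTER_CUBIC); cv2.imwrite('pics/c_'+sys.argv[1],o)
P=cloud(d,K,R,t); m=(d>0)&(P[...,2]>48)&(P[...,2]<90)&(P[...,0]>540)&(P[...,0]<660)&(P[...,1]>-20)&(P[...,1]<125)
Q=P[m]; 
for y in range(-20,125,6):
    k=Q[(Q[:,1]>=y)&(Q[:,1]<y+6)]
    if len(k): print(y,len(k),"x",np.percentile(k[:,0],[5,50,95]).round(0),"z",np.percentile(k[:,2],[5,95]).round(0))
E
python3 sc.py s1.png
```

```text
time_s: 24.08
tcp_pos: [479.8, -164.9, 196.4]
time_s: 25.08
tcp_pos: [556.8, 22.5, 196.4]
time_s: 26.08
tcp_pos: [603.1, 138.8, 149.3]
tcp_rot: [-0.001, 0.75, 0.661, -0.002]
force: [0.5, -0.3, -1.6]
grip_width: 0.235
grip_force: 59.4
time_s: 26.7
tcp_pos: [605.0, 138.7, 78.2]
tcp_rot: [0.0, 0.75, 0.661, 0.0]
force: [-0.1, -0.4, -2.1]
grip_width: 0.244
grip_force: 59.5
341 210
-20 16 x [575. 580. 581.] z [51. 88.]
-14 12 x [576. 579. 582.] z [51. 85.]
-8 4 x [575. 579. 581.] z [82. 85.]
-2 9 x [575. 579. 582.] z [49. 88.]
4 6 x [578. 582. 584.] z [81. 85.]
10 5 x [578. 581. 582.] z [82. 86.]
16 7 x [580. 582. 585.] z [48. 87.]
22 9 x [580. 584. 585.] z [50. 86.]
28 18 x [582. 585. 587.] z [50. 81.]
34 3 x [581. 581. 582.] z [67. 76.]
46 4 x [578. 596. 618.] z [57. 70.]
52 25 x [573. 607. 623.] z [60. 72.]
58 33 x [575. 597. 621.] z [58. 70.]
64 16 x [572. 615. 622.] z [59. 70.]
70 17 x [574. 578. 622.] z [58. 70.]
76 17 x [574. 618. 624.] z [57. 71.]
82 16 x [578. 599. 624.] z [59. 72.]
88 19 x [575. 581. 624.] z [56. 70.]
94 17 x [576. 616. 627.] z [59. 71.]
100 30 x [579. 609. 626.] z [60. 71.]
106 8 x [578. 608. 609.] z [60. 71.]
112 3 x [609. 610. 610.] z [57. 64.]
118 5 x [612. 613. 616.] z [59. 69.]
```

View pics/c_s1.png

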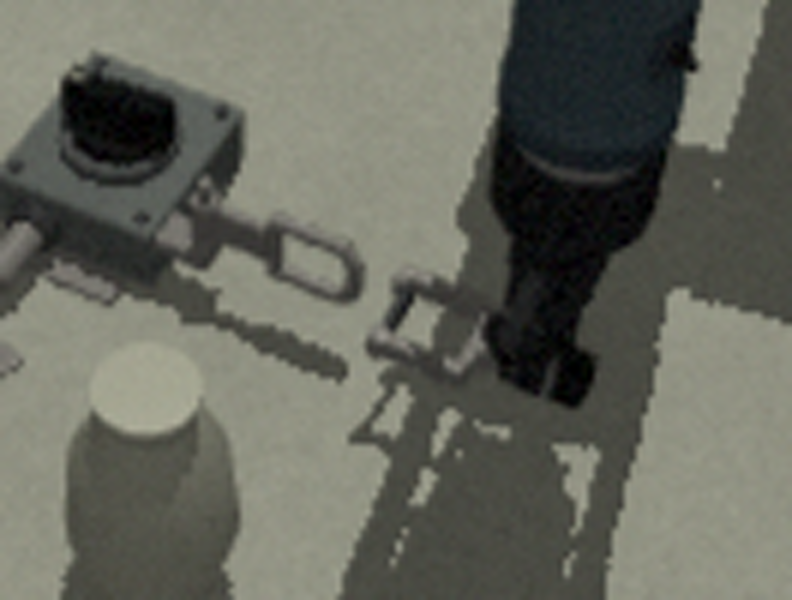

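The hook is level, with the C at z 57–71, and lines up with the eye: in the crop the eye's bar is at (345,275) and the mouth at (395,310). The lateral offset is about -8.5 mm. I'll nudge slightly and push.

```bash
python3 -m pendant '[[[-0.2,-0.04,0.06,0,0,0],[-0.3,0,0,0,0,0],[-0.3,0,0,0,0,0],[-0.2,0,0,0,0,0],[0,0,0,0,0,0]]]'
python3 -m pendant '[[[-0.2,0,0,0,0,0],[-0.2,0,0,0,0,0],[-0.2,0,0,0,0,0],[0,0,0,0,0,0]]]'
python3 -m pendant '[[[-0.2,0,0,0,0,0],[-0.2,0,0,0,0,0],[-0.2,0,0,0,0,0],[0,0,0,0,0,0]]]'
```

```text
time_s: 27.38
tcp_pos: [600.8, 114.1, 76.4]
tcp_rot: [-0.0, 0.751, 0.661, 0.001]
force: [1.3, 3.5, -0.8]
grip_width: 0.236
grip_force: 59.6
time_s: 27.88
tcp_pos: [598.8, 99.6, 76.0]
tcp_rot: [-0.0, 0.751, 0.661, 0.001]
force: [2.8, 6.2, -2.5]
grip_width: 0.237
grip_force: 59.5
time_s: 28.38
tcp_pos: [596.3, 83.4, 75.8]
tcp_rot: [0.0, 0.751, 0.661, -0.001]
force: [-0.2, 0.5, -1.3]
grip_width: 0.241
grip_force: 59.5
```

```bash
python3 -m pendant '[[[-0.2,0,0,0,0,0],[-0.1,0,0,0,0,0],[0,0,0,0,0,0]]]'
python3 -m pendant '[[[0.3,0,0,0,0,0],[0.3,0,0,0,0,0],[0.2,0,0,0,0,0],[0,0,0,0,0,0]]]'
python3 -m pendant '[[[0.2,0,0,0,0,0],[0,0,0,0,0,0]]]'
python3 sc.py s2.png | head -1
```

```text
time_s: 28.75
tcp_pos: [595.7, 76.6, 76.1]
tcp_rot: [0.0, 0.751, 0.661, -0.0]
force: [0.5, 0.0, -1.8]
grip_width: 0.241
grip_force: 59.5
time_s: 29.25
tcp_pos: [598.2, 97.5, 76.0]
tcp_rot: [-0.0, 0.75, 0.661, 0.0]
force: [-0.9, -0.0, -1.6]
grip_width: 0.237
grip_force: 59.5
time_s: 29.5
tcp_pos: [598.8, 102.0, 76.1]
tcp_rot: [-0.0, 0.75, 0.661, 0.0]
force: [-0.5, 0.3, -1.4]
grip_width: 0.237
grip_force: 59.5
341 210
```

View pics/c_s2.png

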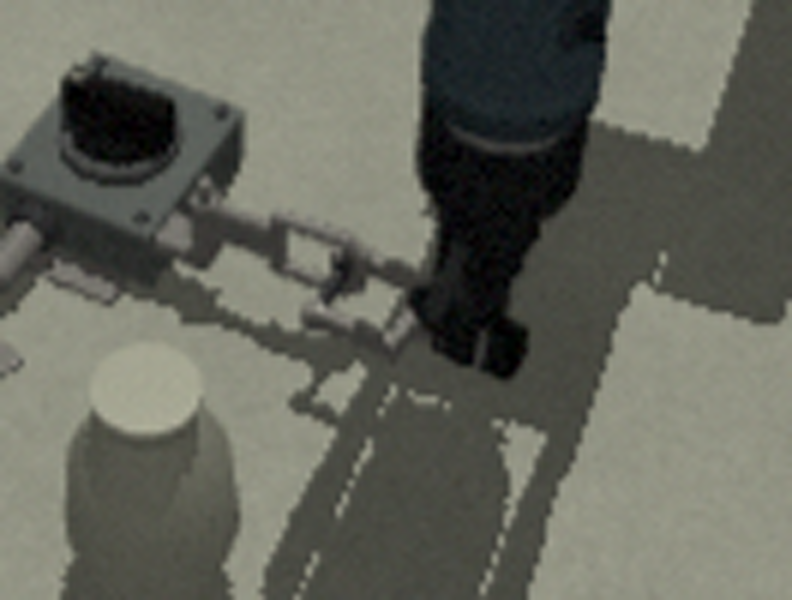

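In the crop the eye's outer bar at about (345,265) is inside the C, with the gate across behind it in the eye's hole. A light tug will confirm it.

```bash
python3 -m pendant '[[[0.16,0,0,0,0,0],[0,0,0,0,0,0]]]'
```

```text
time_s: 29.8
tcp_pos: [598.9, 103.2, 75.7]
tcp_rot: [0.001, 0.75, 0.661, -0.002]
force: [-1.4, -9.1, -3.1]
grip_width: 0.244
grip_force: 59.4
```

```bash
python3 -m pendant '[[[-0.3,0,0,0,0,0],[-0.2,0,0.2,0,0,0],[0,0,0,0,0,0]]]'
python3 -m pendant '[[[0,0,0,0,0,0],[0,0,0,0,0,0],[0,0,0,0,0,0],[0,0,-0.6,0,0,0],[0,0,-1,0,0,0],[0,0,-1,0,0,0],[0,0,-1,0,0,0],[0,0,-1,0,0,0]]]' 45
python3 -m pendant '[[[1,0,0,0,0,0],[1,0,0,0,0,0],[1,0,0,0,0,0],[1,0,0,0,0,0],[0,0,0,0,0,0]]]'
python3 eye.py w8.png; python3 sc.py s3.png
```

```text
time_s: 30.18
tcp_pos: [597.4, 93.0, 70.5]
tcp_rot: [-0.0, 0.751, 0.661, -0.0]
force: [0.2, 0.8, -1.2]
grip_width: 0.243
grip_force: 59.5
time_s: 31.18
tcp_pos: [598.0, 93.3, 188.2]
tcp_rot: [0.0, 0.75, 0.661, 0.001]
force: [0.2, -0.2, 0.1]
grip_width: 0.528
grip_force: 0.0
time_s: 31.8
tcp_pos: [610.5, 194.1, 187.2]
tcp_rot: [0.0, 0.75, 0.662, 0.001]
force: [-1.1, -0.4, -0.2]
grip_width: 0.53
grip_force: 0.0
[610.5 194.1 187.2] [2.000e-04 7.497e-01 6.617e-01 7.000e-04]
341 210
-20 15 x [574. 576. 580.] z [54. 82.]
-14 19 x [572. 576. 578.] z [52. 86.]
-8 6 x [573. 576. 578.] z [48. 86.]
-2 6 x [571. 576. 579.] z [82. 88.]
4 12 x [568. 578. 610.] z [49. 85.]
10 25 x [569. 582. 612.] z [50. 85.]
16 33 x [566. 583. 610.] z [50. 86.]
22 16 x [574. 579. 611.] z [50. 84.]
28 19 x [573. 581. 607.] z [49. 80.]
34 12 x [561. 573. 596.] z [50. 74.]
40 4 x [564. 567. 570.] z [49. 51.]
46 1 x [569. 569. 569.] z [49. 49.]
```

View pics/c_s3.png

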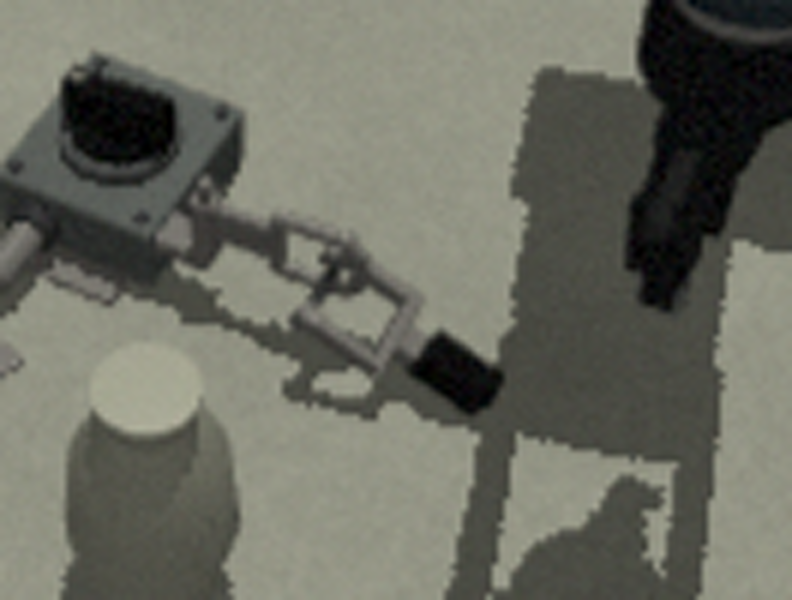

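```bash
python3 -m pendant '[[[0,0,-1,0,0,0],[0,0,-1,0,0,0],[0,0,-1,0,0,0],[0,0,-1,0,0,0],[-1,0,0,0,0,0],[-1,0,0,0,0,0],[-1,0,0,0,0,0],[-1,0,0,0,0,0]]]' | head -2
python3 -m pendant '[[[-1,0,0,0,0,0],[-1,0,0,0,0,0],[0,0,0,0,0,0]]]' | head -2
python3 - <<'E'
from h import *
im,d,K,R,t=snap('wrist','w9.png'); P=cloud(d,K,R,t); z=P[...,2]
for n,m in [("hasp",(abs(P[...,0]-578)<14)&(P[...,1]>-45)&(P[...,1]<34)&(z>79)&(z<90)),("bar",(np.hypot(P[...,0]-523,P[...,1]+126)<40)&(z>80)&(z<90)),("hookdark",(abs(P[...,0]-600)<60)&(P[...,1]>55)&(P[...,1]<150)&(z>5)&(z<80))]:
    m&=d>0; q=P[m][:,:2].astype(np.float32)
    if len(q)>9:
        l=cv2.fitLine(q,cv2.DIST_HUBER,0,.01,.01).ravel(); print(n,len(q),np.degrees(np.arctan2(l[1],l[0])).round(1),l[2:],np.percentile(P[m],[2,98],axis=0).round(0))
for n,ref in(("top","top0"),("scene","scene0")):
    im,d,K,R,t=snap(n,n+"9.png"); a=load(ref); 
    for nm,X in (("vase",(746,-13,80)),("jar",(598,372,50)),("mug",(443,286,60)),("spat",(690,-160,5))):
        c=K@(R@np.array(X,float)+t); u,v=(c[:2]/c[2]).astype(int); w=(slice(v-18,v+18),slice(u-18,u+18))
        print(n,nm,np.abs(im[w].astype(int)-a[0][w]).max(2).__gt__(50).sum())
E
```

```text
time_s: 32.9
tcp_pos: [597.4, 91.3, 286.5]
time_s: 33.28
tcp_pos: [591.1, 41.0, 286.5]
hasp 308 86.0 [577.1917     9.670823] [[572. -14.  80.]
 [582.  32.  87.]]
bar 530 87.1 [ 524.9435  -122.50514] [[ 517. -154.   81.]
 [ 533.  -94.   86.]]
hookdark 1025 80.4 [592.04297  85.71677] [[567.  56.  22.]
 [611. 116.  43.]]
top vase 705
top jar 0
top mug 256
top spat 0
scene vase 108
scene jar 0
scene mug 59
scene spat 0
```

View pics/w9.png

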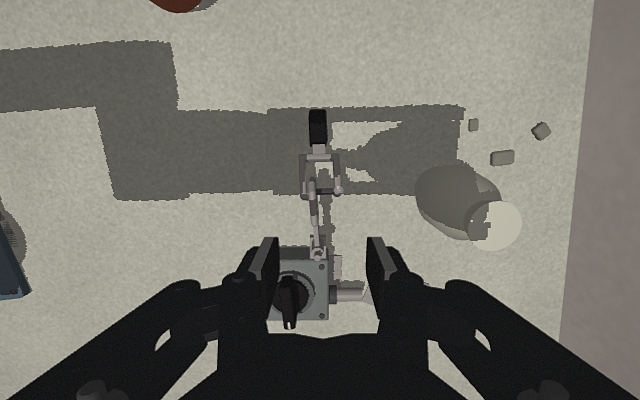

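w9 shows the hook hanging on the eye: C at (320,175), grip at (318,127). The handle is off and the hasp is about 3° short of its stop. The vase and mug changes look like shadow or the arm in view, since the robot never went near either. The gripper is clear, so I'll hand in.

```bash
python3 -c "
from bench import robot
print(robot.hand_in())"
```

```text
the job is handed in; nothing more can be done
None
```

The job is handed in after about 33 s of the 72 s: the handle is off and the snap hook hangs locked on the eye (a tug met about 9 N), but the hasp, swung to its stop first, eased back about 3° when I let go of the hook.

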